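# Open the safety cap of the cleaning-tablet canister in the mate tray

### The job

Get the cleaning tablets ready for the mate set: take the grey canister with the red cap off the turntable, keeping it upright, and stand it all the way down in the square pocket of the wooden tray, which keeps it from spinning. There press its red safety cap down, twist it anticlockwise (seen from above) until it comes free, lift it straight up and finish with the gripper still holding the cap level and still, about a hand's breadth above the canister's open mouth. The canister stays seated in the pocket, and everything else stays as it stands.

Things in the scene. Friction and masses are not known exactly. Their poses are not given: they have to be found in the camera images.
- canister: grey plastic canister with a white and blue label, on the turntable: square body 60 x 60 mm, edges slightly rounded, 88 mm tall to its flat shoulder, then a round neck under the red cap. About 0.3 kg. Origin: centre of the underside; x, y square to its flat sides, z up. With the cap locked on it is 119 mm tall and can be lifted by body or cap
- canister_rim (a point): centre of the canister's round mouth, at the rim of its neck (37 mm across), 107 mm above its underside, inside the cap until that is off. The neck has three lugs for the cap: a bayonet with an end stop. Once unlocked, the cap lifts straight off; the rim stands 12.5 mm above the cap's lower edge while it is on
- cap: red ribbed push-and-turn cap, 54 mm across, 24.5 mm high, 45 g. Origin: centre of its lower edge, z up; locked on, this lies 94.5 mm above the canister's underside, 6.5 mm above the shoulder. Unpressed it does not turn (4 to 8 degrees of play). Pressed 3 mm or more it turns anticlockwise only, is past the lock after 36 degrees, lifts free from 40 to 80 degrees (aim for 60), stops at about 84
- cap_top (a point): centre of the cap's flat top, 24.5 mm above the cap's origin. A spring liner inside holds the cap up in its lock: about 5 N as it stands, 1.5 N more per mm pressed, so about 10 N at 3 mm; it bottoms at 5 mm with about 13 N. Past the lock no more pressing is needed
- tray: loose wooden tray 125 (x) x 290 (y) x 22 mm, about 0.75 kg, flat on the worktop, a square pocket in its +y half and a round pocket (the gourd in it, up to 107 mm above the worktop) in its -y half, pocket centres 134 mm apart. Origin: centre of the underside; y along the tray towards the square pocket, z up
- tray_pocket (a point): centre of the flat floor of the tray's square pocket, 10 mm above the worktop, axes as the tray's. The pocket is 64 x 64 mm, square to the tray, 12 mm deep from the tray's top face, with a 3 mm bevel round its mouth; the canister fits in any of its four square turns with 2 mm to spare on each side
- turntable: white round turntable shelf, 330 mm across, top face 36 mm above the worktop, turning stiffly on a grey foot. Origin: centre of the foot's underside, at worktop height. The canister, the jar and the sugar tin stand on it, about 155 mm apart, in changing places
- jar: bystander: clear glass jar with a wire bail clamp lid, 76 mm across, 109 mm tall (112 mm over the wire), on the turntable. Origin: centre of the underside
- sugar_tin: bystander: yellow tin with a steel lid and knob, 74 mm across, 100 mm tall, on the turntable. Origin: centre of the underside
- gourd: bystander: brown calabash gourd with a metal collar, 78 mm across, 97 mm tall, standing in the tray's round pocket. Origin: centre of the underside
- bombilla: bystander: chrome bombilla (drinking straw) 215 mm long, lying on the worktop along its x
- mug: bystander: blue mug 76 mm across, 88 mm tall, on the worktop. Origin: centre of the underside
- spoon: bystander: steel spoon 150 mm long, lying on the worktop
Things that resemble listed ones, but are neither listed nor needed, are in the scene too. What is shaped like the canister but purple or turquoise is not meant.

How it is judged:
By the outcome, as a careful person would: the job done as asked, in the order asked, and still so for the second after the job is handed in, while the arm keeps its last pose, push and grip.
It also fails if it takes over 48 s, if anything falls off the work surface, if the arm or the gripper's body presses on something with over 40 N, if the wrist force passes 120 N, or if a joint passes its speed limit or range.

### The arm

A 6-joint arm with a two-finger parallel gripper is mounted at the origin on the work surface. World frame = base frame: x ahead of the robot, y to its left, z up, the work surface at z = 0. Lengths are in m, angles in rad, forces in N, time in s.
With the tool pointing down it reaches from about 0.4 to 0.825 m from the base axis. Payload 7 kg.
Tool frame: the origin (TCP) lies on the centre line of the jaws, within the pads' length; the fingertips stand 14 mm ahead of it and the grasp point (between the pads) lies 5 mm behind it; z points along the fingers, y is the line along which they close (so a half turn about z gives the same grasp; the last joint's range is limited). The gripper opens to 88 mm and grips with 3 to 60 N. Pads are 19 mm wide; open, the fingers measure 130 mm over their backs; the gripper's body (78 mm by 193 mm) begins 47 mm behind the grasp point.
Start: joints at [1.468, 0.359, 0.012, 0, -1.224, -0.288], TCP at [0.257, 0.624, 0.241] pointing down, gripper open.
Joint ranges: [-3.07, 3.07], [-1.43, 2.12], [-1.02, 1.25], [-3.03, 1.67], [-3.05, -0], [-3.03, 3.03]. Speed limits (rad/s): [2.39, 2.39, 3.01, 3.14, 3.14, 3.14].

### API

Orientations are given as [roll, pitch, yaw] about the fixed x, y, z axes, in that order (R = Rz(yaw) Ry(pitch) Rx(roll)).
In Python, from station import arm gives the robot as it stands.
- The arm moves only by the tool move_arm, never from a script. Its argument "rows" is a list of rows, each an object with "translation": the shift along the tool's x, y, z in cm, a list of three; "rot": the turn, a rotation vector about the tool's x, y, z in degrees, a list of three; "hand": the closure, from 0 (fully open) to 1 (shut). A call has 1 to 8 rows; each row is the pose to reach, as a shift and turn from the pose commanded when the call began, along the tool's axes at that moment; what a row does not reach only later rows make up. A row lasts 1/12 s, in which the tool goes at most 41.7 mm and 7.16 degrees, less where a joint would pass 70% of its speed; a pose out of reach is approached as far as the arm can. A call with a gripper value outside its range is refused whole. The fingers move at their own pace and stop on an object; "squeeze" is the grip in N (left out, the last holds). Time passes only in rows, so rows that repeat a pose let the fingers close. It gives the time, the measured TCP pose, the force, the opening and the grip force at its end, in the units of the state.
- arm.get_state(): the state, without advancing time (a new reading comes with each control period).
- arm.grab_frame(name): name is "scene" or "side" or "wrist"; returns (picture, depth): 400x640x3 uint8, red, green, blue; 400x640 float32, m along the optical axis (not along the pixel's ray), 0 where there is no reading.
- arm.camera_params(name): a dict with "vfov" (degrees; the focal length in pixels is half the picture's height over the tangent of half this angle, whatever the lens; pixels are square), "cx", "cy" (the principal point, pixels), "k1" (the pictures are not rectified: a ray, as slopes to the right and down, at radius r is drawn at 1 + k1 r^2 times it, then the intrinsics apply), "position" and "orientation" of the camera in the world; the wrist camera has in their place "tool_from_camera" (4x4, takes a point from camera to tool coordinates, whose origin is the TCP and whose axes are the flange's). Camera axes: x right, y down, z forward; pixel columns grow to the right and rows downward; lengths in m; the calibration is good to about 2 mm. A picture is of the moment at which its call begins: read the wrist's pose just before it. camera_params takes no time and is no camera call.
- arm.job_done(): hands the job in; it is judged then, once.
Trained networks look in the newest picture that a camera, given by its name, has taken for a name from the list of things; names that differ only in an ending like _2 or _b are one class to them, and where a whole thing is asked for, a point or a joint stands for the part that bears it (a point fixed in the world has none). Each returns a list of dicts, best first, with "p" (0 to 1); they miss things now and then, are a little off and sometimes report something else, mostly with a low value. They report only what shows in the picture. A call takes as long as a camera call. They do not tell look-alikes from the thing itself.
- arm.search_frame(label, camera): "point" ([x, y, z] in m, in the coordinates of the camera as it stood for that picture, good to about 4 mm: the middle of the surface that is visible of it).
- arm.pinpoint(label, camera): "point" ([x, y, z] in m, in the coordinates of the camera as it stood for that picture, good to about 4 mm: a listed point, or the origin of a listed thing).
The state is a dict: "t": time; "q": joint angles; "qd": joint speeds; "joint_efforts": joint torques, N m; "eef_pos": TCP position; "ee_rot": TCP orientation; "force": force on the tool from outside, world axes, zero at the start; "moment": the same for the moment, N m; "width": finger opening in m; "gripper_force": force on a finger pad.
Only numpy, scipy, OpenCV 4.12 (cv2) and the standard library are available. Lean on these libraries where they do the work, as an engineer would, in place of code of your own. Each camera call takes 0.05 s, during which the arm holds its last target. There are 200 camera calls.

## Working session

There is one attempt and no reset: what is moved stays moved. The work goes in short steps, Python scripts to look and compute and a tool call to move; the robot and the scene stay as the last step left them, time stands still between calls to the robot, and variables do not carry over. Pictures are saved under pics/ and viewed, at most 10 in all, crops included, and the job is handed in when it is done.

Besides the shell and the picture viewer there is one more tool, called after "Request:" by a JSON object that holds its "api" and its "payload", one argument or row to a line. move_arm: Moves the arm, as the interface text tells. Its arguments: {"type":"object","properties":{"rows":{"type":"array","items":{"type":"object","properties":{"translation":{"type":"array","items":{"type":"number"}},"rot":{"type":"array","items":{"type":"number"}},"hand":{"type":"number"}}}},"squeeze":{"type":"number"}},"required":["rows"]}

```bash
ls; mkdir -p pics; cat > h.py <<'E'
import numpy as np, cv2
from scipy.spatial.transform import Rotation as R
from station import arm
def cam(name):
    c=arm.camera_params(name); f=200/np.tan(np.radians(c["vfov"])/2)
    if "tool_from_camera" in c:
        s=arm.get_state(); T=np.eye(4); T[:3,:3]=rot(s["ee_rot"]); T[:3,3]=s["eef_pos"]; T=T@np.array(c["tool_from_camera"])
    else:
        T=np.eye(4); o=np.array(c["orientation"]); T[:3,:3]=o if o.shape==(3,3) else rot(o); T[:3,3]=c["position"]
    K=np.array([[f,0,c["cx"]],[0,f,c["cy"]],[0,0,1.]]); return K,c["k1"],T
def rot(r): return R.from_euler("xyz",r).as_matrix()
def ray(K,k1,T,uv):
    # slopes of pixel, undistorted, world dir
    p=np.array([(uv[0]-K[0,2])/K[0,0],(uv[1]-K[1,2])/K[1,1]]); q=p.copy()
    for _ in range(20): q=p/(1+k1*(q@q))
    return T[:3,:3]@np.array([q[0],q[1],1.])
def proj(K,k1,T,P):
    c=T[:3,:3].T@(np.array(P)-T[:3,3]); q=c[:2]/c[2]; q=q*(1+k1*(q@q)); return q*K[0,0]+K[:2,2]
def cloud(K,k1,T,d):
    v,u=np.mgrid[:d.shape[0],:d.shape[1]]; p=np.stack([(u-K[0,2])/K[0,0],(v-K[1,2])/K[1,1]],-1); q=p.copy()
    for _ in range(20): q=p/(1+k1*(q**2).sum(-1,keepdims=True))
    X=np.concatenate([q,np.ones_like(q[...,:1])],-1)*d[...,None]
    return X@T[:3,:3].T+T[:3,3]
E
cat > a.py <<'E'
from h import *
print(arm.get_state()); 
for n in("scene","side","wrist"):
    print(arm.camera_params(n)); K,k1,T=cam(n); im,d=arm.grab_frame(n)
    cv2.imwrite(f"pics/{n}0.png",im[...,::-1]); np.savez(f"{n}0.npz",im=im,d=d,K=K,k1=k1,T=T)
    for l in("canister","cap","tray_pocket","turntable","gourd","jar","sugar_tin","mug"):
        if n=="wrist" and l in("mug","gourd"):continue
        for r in arm.pinpoint(l,n)[:3]: print(n,l,round(r["p"],2),np.round(T[:3,:3]@r["point"]+T[:3,3],3))
E
python3 a.py
```

```text
pics
{'t': 0.0, 'q': array([ 1.46807165e+00,  3.59406945e-01,  1.10796796e-02, -3.73808543e-04,
       -1.22413022e+00, -2.88098370e-01]), 'qd': array([-0.00041364,  0.00156964,  0.00066176, -0.0022978 , -0.00025637,
        0.00021229]), 'joint_efforts': array([ 1.28761814e-03, -5.82714915e+01,  2.93049502e+01,  6.99714258e+00,
        6.76459749e-03, -1.57782697e-04]), 'eef_pos': array([0.25697928, 0.62365946, 0.23961451]), 'ee_rot': array([ 3.13990011e+00, -1.35111232e-04, -3.90950228e-01]), 'force': array([-0.33142627, -0.34603681,  0.75729997]), 'moment': array([ 0.00221116, -0.01978069,  0.01732201]), 'gripper_force': 0.0, 'width': 0.0874926925166628}
{'vfov': 44.873828713772895, 'cx': 317.11235897810536, 'cy': 191.60970007782697, 'k1': 0.0199321076797455, 'position': array([1.46816528, 0.20007829, 1.30873651]), 'orientation': array([-2.46655719, -0.01060401,  1.71185584])}
scene canister 0.77 [0.584 0.633 0.   ]
scene canister 0.65 [0.685 0.516 0.005]
scene canister 0.63 [ 0.301  0.314 -0.004]
scene cap 0.64 [0.629 0.252 0.132]
scene cap 0.32 [0.497 0.313 0.037]
scene tray_poc
[... 748 characters left out ...]
ide turntable 0.93 [ 0.549  0.244 -0.   ]
side gourd 0.67 [ 0.459 -0.265  0.011]
side jar 0.89 [0.498 0.316 0.035]
side sugar_tin 0.8 [0.505 0.171 0.034]
side mug 0.63 [ 0.62  -0.465 -0.005]
{'vfov': 61.13286115738722, 'cx': 321.4150167055575, 'cy': 201.85674140335243, 'k1': -0.008169407435401043, 'tool_from_camera': array([[ 6.54528091e-04, -9.52259642e-01, -3.05288627e-01,
         8.26812881e-02],
       [ 9.99999458e-01,  8.70340159e-04, -5.70810888e-04,
        -5.17553650e-04],
       [ 8.09265124e-04, -3.05288088e-01,  9.52259696e-01,
        -1.45258898e-01],
       [ 0.00000000e+00,  0.00000000e+00,  0.00000000e+00,
         1.00000000e+00]])}
wrist canister 0.91 [0.306 0.313 0.   ]
```

View pics/scene0.png

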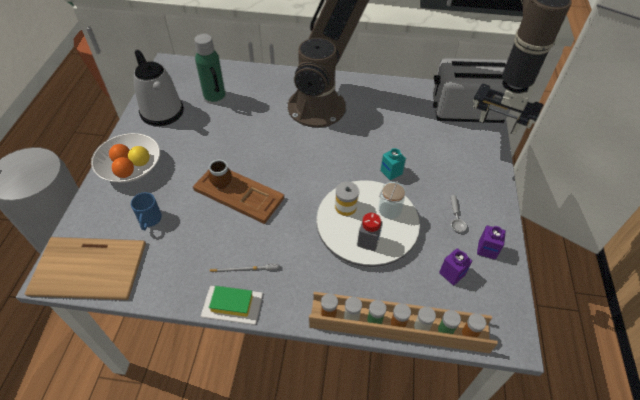

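View pics/side0.png

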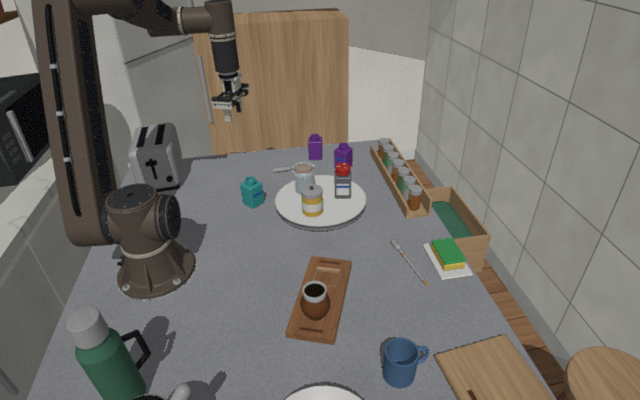

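```bash
cat > b.py <<'E'
from h import *
for n in("scene","side"):
    z=np.load(n+"0.npz"); P=cloud(z["K"],z["k1"],z["T"],z["d"]); im=z["im"].astype(int); ok=z["d"]>0
    A=P[ok]; C=im[ok]; x,y,h=A.T
    t=(np.hypot(x-.48,y+.2)<.3)
    w=ok&(P[...,2]<.003); print(n,"table z",np.median(h[(np.hypot(x-.6,y+.1)<.03)]))
    # tray top
    m=(np.abs(x-.48)<.16)&(np.abs(y+.2)<.2)&(h>.017)&(h<.028); r=cv2.minAreaRect((A[m][:,:2]*1000).astype(np.float32)); print("tray top",m.sum(),r,np.median(h[m]))
    pk=(np.hypot(x-.503,y+.136)<.028); print("pocket floor z",np.median(h[pk]))
    red=(np.hypot(x-.633,y-.255)<.08)&(C[:,0]>1.8*C[:,1])&(C[:,0]>70)&(h>.1)
    q=A[red]; top=q[q[:,2]>np.percentile(q[:,2],60)-.004]; c,rad=cv2.minEnclosingCircle((q[:,:2]*1000).astype(np.float32)); print("cap",red.sum(),c,rad,np.percentile(q[:,2],[50,80,95]), top.mean(0))
    b=(np.hypot(x-.633,y-.255)<.06)&(h>.045)&(h<.115); B=A[b]
    print("body",b.sum(),cv2.minAreaRect((B[:,:2]*1000).astype(np.float32)))
    for k in(1,):
        # split faces via normals: local RANSAC line fit in xy
        rng=np.random.default_rng(0); Q=B[:,:2]
        for _ in range(2):
            best=None
            for i in range(800):
                a,c2=Q[rng.choice(len(Q),2,False)]; dd=c2-a; L=np.hypot(*dd)
                if L<.02: continue
                nn=np.array([-dd[1],dd[0]])/L; inl=np.abs((Q-a)@nn)<.0015
                if best is None or inl.sum()>best.sum(): best=inl
            S=Q[best]; mu=S.mean(0); v=np.linalg.svd(S-mu)[2][0]; print("face",best.sum(),mu,np.degrees(np.arctan2(v[1],v[0]))%90, np.ptp((S-mu)@v)); Q=Q[~best]
            if len(Q)<20:break
    t=(np.hypot(x-.546,y-.248)<.2)&(h>.03)&(h<.042); r=cv2.minEnclosingCircle((A[t][:,:2]*1000).astype(np.float32)); print("turntable",r,np.median(h[t]))
E
python3 b.py
```

```text
scene table z 0.0022485451648487365
tray top 1743 ((480.5526428222656, -198.85874938964844), (298.1170349121094, 130.64024353027344), 69.6222152709961) 0.022968166054167627
pocket floor z 0.011239276472703397
cap 268 (633.246337890625, 254.3363037109375) 27.70085906982422 [0.15515217 0.15746376 0.15949515] [0.6342276  0.25425807 0.15626548]
body 276 ((648.6485595703125, 245.51171875), (61.146507263183594, 92.24472045898438), 4.791232585906982)
face 159 [0.65990977 0.24888107] 77.17323690655294 0.05774783662405771
face 48 [0.65975255 0.25885772] 77.68000085820351 0.058681400006994414
turntable ((546.8099365234375, 248.0989227294922), 168.44061279296875) 0.037287596377269416
side table z -0.0015977444801181795
tray top 2316 ((481.4461364746094, -199.3263397216797), (292.9819641113281, 123.66227722167969), 69.17259216308594) 0.020365628568131067
pocket floor z 0.007647864197049159
cap 156 (628.4826049804688, 253.60739135742188) 31.62649917602539 [0.1501088  0.15347038 0.15551893] [0.63202418 0.24731613 0.15275481]
body 282 ((629.0291748046875, 225.52137756347656), (15.405338287353516, 57.95021057128906), 75.05538177490234)
face 123 [0.62944991 0.22434168] 83.03813574895958 0.05765804443101235
face 76 [0.62670406 0.22487337] 72.94657602549884 0.05785339742037854
turntable ((550.108642578125, 246.48944091796875), 169.04808044433594) 0.03408997010097786
```

Request:
{"api": "move_arm", "payload": {
  "rows": [
    {"translation": [2,0.8,-0.5],"rot": [0,0,0],"hand": 0},
    {"translation": [5.5,2.2,-1],"rot": [0,0,0],"hand": 0},
    {"translation": [9.2,3.7,-2],"rot": [0,0,0],"hand": 0},
    {"translation": [12.9,5.2,-3],"rot": [0,0,0],"hand": 0},
    {"translation": [16.6,6.7,-4],"rot": [0,0,0],"hand": 0},
    {"translation": [20.3,8.2,-4],"rot": [0,0,0],"hand": 0},
    {"translation": [24,9.7,-4],"rot": [0,0,0],"hand": 0},
    {"translation": [27.7,11.2,-4],"rot": [0,0,0],"hand": 0}
  ]
}}

```text
t: 1.92
eef_pos: [0.4717, 0.4136, 0.2812]
ee_rot: [-3.141, -0.0, -0.39]
force: [0.6, 0.4, 0.8]
width: 0.0875
gripper_force: 0.0
```

Request:
{"api": "move_arm", "payload": {
  "rows": [
    {"translation": [3.7,1.5,0],"rot": [0,0,0],"hand": 0},
    {"translation": [7.4,3,0],"rot": [0,0,0],"hand": 0},
    {"translation": [11.1,4.5,0],"rot": [0,0,0],"hand": 0},
    {"translation": [14.8,6,0],"rot": [0,0,0],"hand": 0},
    {"translation": [18,7.3,0],"rot": [0,0,0],"hand": 0},
    {"translation": [20.5,8.4,0],"rot": [0,0,0],"hand": 0},
    {"translation": [21.2,8.7,0],"rot": [0,0,0],"hand": 0},
    {"translation": [21.2,8.7,0],"rot": [0,0,0],"hand": 0}
  ]
}}

```text
t: 2.58
eef_pos: [0.6348, 0.2518, 0.28]
ee_rot: [3.141, 0.0, -0.394]
force: [-0.1, 0.3, 0.2]
width: 0.0875
gripper_force: 0.0
```

```bash
cat > w.py <<'E'
import sys
from h import *
n="wrist"; tag=sys.argv[1]; s=arm.get_state(); print(s["t"],s["eef_pos"],s["ee_rot"],s["q"],s["force"],s["width"])
K,k1,T=cam(n); im,d=arm.grab_frame(n); cv2.imwrite(f"pics/w{tag}.png",im[...,::-1]); np.savez(f"w{tag}.npz",im=im,d=d,K=K,k1=k1,T=T)
P=cloud(K,k1,T,d)
C=im.astype(int); x,y,h=P[...,0],P[...,1],P[...,2]
red=(d>0)&(C[...,0]>1.8*C[...,1])&(C[...,0]>60)&(h>.1)
q=P[red]; print("cap n",red.sum(),"z pct",np.percentile(q[:,2],[5,50,90]))
top=q[q[:,2]>np.percentile(q[:,2],75)-.004]; c,r=cv2.minEnclosingCircle((top[:,:2]*1000).astype(np.float32)); print("cap top circle",c,r, np.median(top[:,2]))
c0=np.array(c)/1000
b=(d>0)&(np.hypot(x-c0[0],y-c0[1])<.06)&(h>.11)&(h<.128); r=cv2.minAreaRect((P[b][:,:2]*1000).astype(np.float32)); print("shoulder",b.sum(),r)
E
python3 w.py 1
```

```text
2.5833 [0.63475826 0.25179991 0.27997448] [ 3.14085148e+00  2.59732837e-04 -3.93934219e-01] [ 6.62424366e-01  3.52489428e-01  9.19537095e-02  1.43383920e-04
 -1.31103365e+00  5.14400956e-01] [-0.14810198  0.2929935   0.16894756] 0.08750599246759061
cap n 3042 z pct [0.14915341 0.15605243 0.15701491]
cap top circle (633.0996704101562, 252.92022705078125) 27.102407455444336 0.15613320545503695
shoulder 1074 ((633.1017456054688, 253.14730834960938), (59.92996597290039, 59.70429611206055), 78.70557403564453)
```

View pics/w1.png

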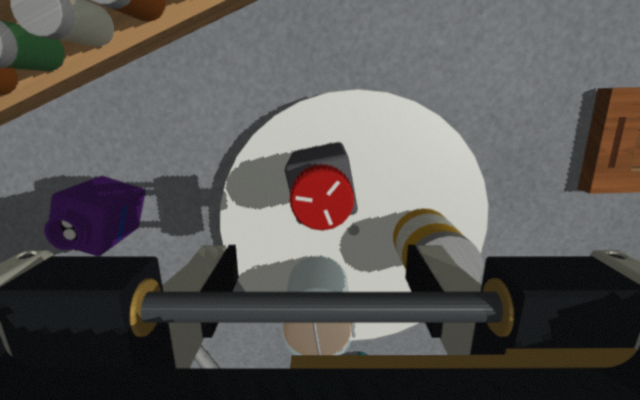

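Request:
{"api": "move_arm", "payload": {
  "rows": [
    {"translation": [-0.2,0,2],"rot": [0,0,0],"hand": 0},
    {"translation": [-0.2,0,5],"rot": [0,0,0],"hand": 0},
    {"translation": [-0.2,0,8],"rot": [0,0,0],"hand": 0},
    {"translation": [-0.2,0,11],"rot": [0,0,0],"hand": 0},
    {"translation": [-0.2,0,12.6],"rot": [0,0,0],"hand": 0},
    {"translation": [-0.2,0,13.3],"rot": [0,0,0],"hand": 0},
    {"translation": [-0.2,0,13.5],"rot": [0,0,0],"hand": 0},
    {"translation": [-0.2,0,13.5],"rot": [0,0,0],"hand": 0}
  ]
}}

```text
t: 3.3
eef_pos: [0.6316, 0.2555, 0.1462]
ee_rot: [-3.141, -0.001, -0.39]
force: [-0.1, 0.1, 0.9]
width: 0.0876
gripper_force: 0.0
```

Request:
{"api": "move_arm", "payload": {
  "rows": [
    {"translation": [0,0,0],"rot": [0,0,0],"hand": 0.3},
    {"translation": [0,0,0],"rot": [0,0,0],"hand": 0.6},
    {"translation": [0,0,0],"rot": [0,0,0],"hand": 1},
    {"translation": [0,0,0],"rot": [0,0,0],"hand": 1},
    {"translation": [0,0,0],"rot": [0,0,0],"hand": 1},
    {"translation": [0,0,0],"rot": [0,0,0],"hand": 1},
    {"translation": [0,0,0],"rot": [0,0,0],"hand": 1},
    {"translation": [0,0,0],"rot": [0,0,0],"hand": 1}
  ],
  "squeeze": 40
}}

```text
t: 3.97
eef_pos: [0.6316, 0.2542, 0.1459]
ee_rot: [3.141, -0.0, -0.391]
force: [-1.3, -1.8, 3.0]
width: 0.0539
gripper_force: 40.0
```

Request:
{"api": "move_arm", "payload": {
  "rows": [
    {"translation": [0,0,-0.5],"rot": [0,0,0],"hand": 1},
    {"translation": [0,0,-1.5],"rot": [0,0,0],"hand": 1},
    {"translation": [0,0,-3.5],"rot": [0,0,0],"hand": 1},
    {"translation": [0,0,-6],"rot": [0,0,0],"hand": 1},
    {"translation": [0,0,-8.5],"rot": [0,0,0],"hand": 1},
    {"translation": [0,0,-10.5],"rot": [0,0,0],"hand": 1},
    {"translation": [0,0,-11.8],"rot": [0,0,0],"hand": 1},
    {"translation": [0,0,-12],"rot": [0,0,0],"hand": 1}
  ]
}}

```text
t: 4.63
eef_pos: [0.6327, 0.2552, 0.2695]
ee_rot: [-3.137, -0.003, -0.39]
force: [0.7, 0.5, -2.2]
width: 0.0537
gripper_force: 40.0
```

```bash
cat > c.py <<'E'
from h import *
s=arm.get_state(); p=s["eef_pos"]; print(s["t"],p,s["ee_rot"],s["force"],s["width"])
ims=[]
for n in("scene","side","wrist"):
    K,k1,T=cam(n); im,d=arm.grab_frame(n); P=cloud(K,k1,T,d); x,y,h=np.moveaxis(P,-1,0)
    if n!="wrist":
        u,v=proj(K,k1,T,[p[0],p[1],p[2]-.06]).astype(int); ims.append(cv2.resize(im[max(0,v-60):v+60,u-60:u+60],(400,400)))
    b=(d>0)&(np.hypot(x-p[0],y-p[1])<.06)&(h>p[2]-.028)&(h<p[2]-.012)&(np.hypot(x-p[0],y-p[1])<.045); 
    print(n,b.sum(),cv2.minAreaRect((P[b][:,:2]*1000).astype(np.float32)) if b.sum()>5 else "")
    b=(d>0)&(np.hypot(x-p[0],y-p[1])<.05)&(h>p[2]-.1)&(h<p[2]-.03)
    if b.sum()>50:
        Q=P[b]; 
        f=np.c_[Q-Q.mean(0)]; vv=np.linalg.svd(f,full_matrices=False)[2]; print("plane normal",vv[2], "bottom z",np.percentile(P[(d>0)&(np.hypot(x-p[0],y-p[1])<.05)&(h>p[2]-.13)][:,2],1)-p[2])
    if n=="wrist": ims.append(cv2.resize(im,(640,400))[:, 120:520])
cv2.imwrite("pics/c1.png",cv2.resize(np.hstack(ims)[...,::-1],(800,267)))
E
python3 c.py
```

```text
4.6333 [0.63271923 0.25524531 0.26947442] [-3.13733407 -0.00315366 -0.39049035] [ 0.7054339   0.45117884 -2.19698416] 0.053684693723307544
scene 138 ((650.9322509765625, 251.95199584960938), (63.16114807128906, 32.61447525024414), 67.2046890258789)
plane normal [ 0.99848624 -0.05383117 -0.01128853] bottom z -0.08950507887176415
side 71 ((629.9112548828125, 240.45968627929688), (50.45478820800781, 51.2086067199707), 77.72978973388672)
plane normal [-0.20593786 -0.97850818  0.01055215] bottom z -0.1020305098780683
wrist 2820 ((649.5709228515625, 247.89840698242188), (84.64517211914062, 31.965787887573242), 68.1343002319336)
plane normal [ 9.79933670e-01 -1.99322760e-01 -6.62772097e-04] bottom z -0.08362739759545715
```

View pics/c1.png

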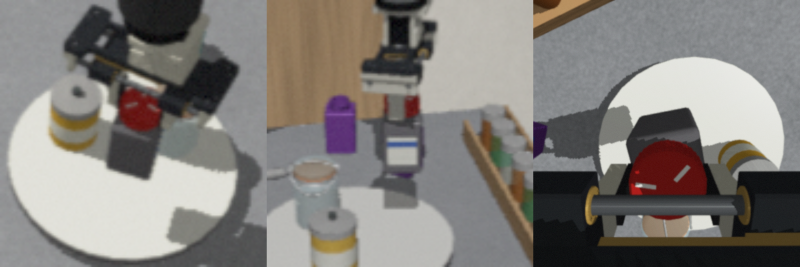

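Request:
{"api": "move_arm", "payload": {
  "rows": [
    {"translation": [0.1,1.5,0],"rot": [0,0,1],"hand": 1},
    {"translation": [0.3,4.5,0],"rot": [0,0,3],"hand": 1},
    {"translation": [0.6,8.2,0],"rot": [0,0,5],"hand": 1},
    {"translation": [0.9,12,0],"rot": [0,0,7],"hand": 1},
    {"translation": [1.2,15.8,0],"rot": [0,0,9],"hand": 1},
    {"translation": [1.5,19.5,0],"rot": [0,0,9],"hand": 1},
    {"translation": [1.7,22,0],"rot": [0,0,9],"hand": 1},
    {"translation": [1.8,23,0],"rot": [0,0,9],"hand": 1}
  ]
}}

```text
t: 5.45
eef_pos: [0.5582, 0.0316, 0.2646]
ee_rot: [3.14, 0.002, -0.55]
force: [-0.4, 1.2, -3.4]
width: 0.0541
gripper_force: 40.0
```

```bash
cat > d.py <<'E'
from h import *
s=arm.get_state(); p=s["eef_pos"]; print(s["t"],p,s["ee_rot"],s["force"],s["width"])
n="wrist";K,k1,T=cam(n); im,d=arm.grab_frame(n); P=cloud(K,k1,T,d); x,y,h=np.moveaxis(P,-1,0)
np.savez("wd.npz",im=im,d=d,K=K,k1=k1,T=T); cv2.imwrite("pics/wd.png",im[...,::-1])
m=(d>0)&(np.abs(x-.48)<.16)&(np.abs(y+.2)<.2)&(h>.017)&(h<.029); print("tray",m.sum(),cv2.minAreaRect((P[m][:,:2]*1000).astype(np.float32)),np.median(h[m]))
m=(d>0)&(np.hypot(x-.5046,y+.1363)<.045)&(h>.006)&(h<.0145); print("floor",m.sum(),cv2.minAreaRect((P[m][:,:2]*1000).astype(np.float32)),np.median(h[m]))
for r in arm.pinpoint("tray_pocket",n)[:2]: print(r["p"],T[:3,:3]@r["point"]+T[:3,3])
for r in arm.pinpoint("canister",n)[:2]: print("can",r["p"],T[:3,:3]@r["point"]+T[:3,3])
b=(d>0)&(np.hypot(x-p[0],y-p[1])<.045)&(h>p[2]-.1)&(h<p[2]-.03)
Q=P[b];vv=np.linalg.svd(Q-Q.mean(0),full_matrices=False)[2]; print("plane",b.sum(),vv[2],Q.mean(0))
E
python3 d.py
```

```text
5.45 [0.55819455 0.03161477 0.26458814] [ 3.13962414e+00  1.67830754e-03 -5.50491639e-01] [-0.38885869  1.1863692  -3.35635463] 0.054118363463344046
tray 19170 ((485.74359130859375, -188.07772827148438), (265.49554443359375, 126.4074935913086), 69.27301788330078) 0.022987455470904694
floor 2923 ((503.7698059082031, -139.60382080078125), (61.7071533203125, 62.90980911254883), 69.17115020751953) 0.011146072471889146
0.94 [ 0.50438194 -0.1363484   0.01000856]
can 0.74 [0.55545825 0.03216942 0.27472897]
can 0.68 [0.55493908 0.02783552 0.15562348]
plane 2300 [ 0.93575912 -0.35259783 -0.00544457] [0.58658038 0.01966496 0.20476093]
```

View pics/wd.png

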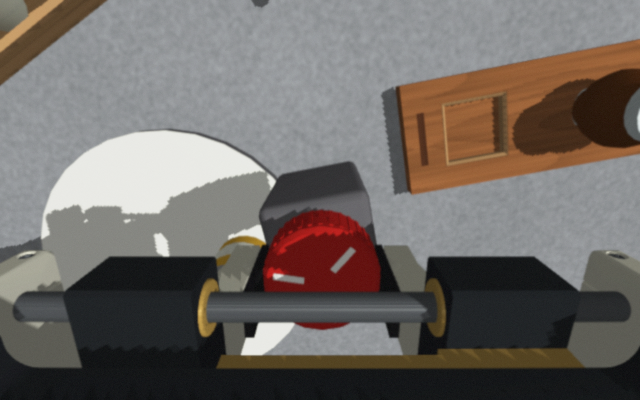

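```bash
cat > e.py <<'E'
from h import *
z=np.load("wd.npz"); K,k1,T=z["K"],float(z["k1"]),z["T"]
g=cv2.cvtColor(z["im"],cv2.COLOR_RGB2GRAY)
c=np.array([(444,103),(503,93),(508,153),(447,164)],np.float32)
C=[]
for uv in c:
    r=ray(K,k1,T,uv); C.append((T[:3,3]+r*(.022-T[2,3])/r[2])[:2])
C=np.array(C); print(C.mean(0)); E=np.roll(C,-1,0)-C; print(np.hypot(*E.T),np.degrees(np.arctan2(E[:,1],E[:,0]))%90)
# long tray edges on top face from depth
P=cloud(K,k1,T,z["d"]); x,y,h=np.moveaxis(P,-1,0); m=(z["d"]>0)&(np.hypot(x-.5,y+.13)<.12)&(h>.019)&(h<.027)
a=np.radians(69.3); ey=np.array([np.cos(a),np.sin(a)]); ex=np.array([ey[1],-ey[0]]); Q=P[m][:,:2]
print("x' ext",np.percentile(Q@ex,[.3,99.7]),"y' max",np.percentile(Q@ey,99.7)); xm=np.mean(np.percentile(Q@ex,[.3,99.7])); ym=np.percentile(Q@ey,99.7)-.145+.067
print("pocket from edges",ex*xm+ey*ym)
E
python3 e.py
```

```text
[ 0.50498876 -0.1393324 ]
[0.06446757 0.06797183 0.07031968 0.06906768] [68.00685478 72.58980691 69.07589462 67.66776441]
x' ext [0.4594685 0.5832768] y' max 0.12798587445473594
pocket from edges [ 0.50538368 -0.13753313]
```

Request:
{"api": "move_arm", "payload": {
  "rows": [
    {"translation": [0.5,2,0],"rot": [0,0,0],"hand": 1},
    {"translation": [1.2,5,0],"rot": [0,0,0],"hand": 1},
    {"translation": [2.1,8.7,0],"rot": [0,0,0],"hand": 1},
    {"translation": [3,12.3,0.5],"rot": [0,0,0],"hand": 1},
    {"translation": [3.7,15.3,2],"rot": [0,0,0],"hand": 1},
    {"translation": [4.2,17.2,5],"rot": [0,0,0],"hand": 1},
    {"translation": [4.2,17.2,8],"rot": [0,0,0],"hand": 1},
    {"translation": [4.2,17.2,10],"rot": [0,0,0],"hand": 1}
  ]
}}

```text
t: 6.27
eef_pos: [0.5056, -0.1339, 0.1625]
ee_rot: [3.141, 0.003, -0.55]
force: [0.1, 1.2, -3.8]
width: 0.054
gripper_force: 40.0
```

Request:
{"api": "move_arm", "payload": {
  "rows": [
    {"translation": [0,0,0.5],"rot": [0,0,0],"hand": 1},
    {"translation": [0,0,1],"rot": [0,0,0],"hand": 1},
    {"translation": [0,0,1],"rot": [0,0,0],"hand": 1}
  ]
}}

```text
t: 6.52
eef_pos: [0.5075, -0.133, 0.1552]
ee_rot: [3.141, 0.0, -0.547]
force: [0.7, 0.0, -3.2]
width: 0.0537
gripper_force: 40.0
```

```bash
cat > f.py <<'E'
from h import *
S=[]
a=np.radians(-20.7); n1=np.array([np.cos(a),np.sin(a)]); n2=np.array([-n1[1],n1[0]])
for n in("wrist","scene","side"):
    s=arm.get_state(); S.append(np.r_[s["eef_pos"],s["ee_rot"][2],s["force"]]); p=s["eef_pos"]
    K,k1,T=cam(n); im,d=arm.grab_frame(n); P=cloud(K,k1,T,d); x,y,h=np.moveaxis(P,-1,0)
    np.savez("f_"+n+".npz",im=im,d=d,K=K,k1=k1,T=T)
    u,v=proj(K,k1,T,[p[0],p[1],.05]).astype(int); 
    cv2.imwrite(f"pics/f_{n}.png",cv2.resize(im[max(0,v-70):v+70,max(0,u-90):u+90][...,::-1],(540,420)) if n!="wrist" else im[...,::-1])
    b=(d>0)&(np.hypot(x-p[0],y-p[1])<.048)&(h>.055)&(h<p[2]-.03); 
    if b.sum()>30:
        Q=P[b]-np.r_[p[:2],0]; vv=np.linalg.svd(Q-Q.mean(0),full_matrices=False)[2]; print(n,b.sum(),"normal",vv[2],"n1",np.median(Q[:,:2]@n1),"n2",np.median(Q[:,:2]@n2))
    m=(d>0)&(np.abs(x-.48)<.16)&(np.abs(y+.2)<.2)&(h>.017)&(h<.028); print(" tray",m.sum(),cv2.minAreaRect((P[m][:,:2]*1000).astype(np.float32)))
S=np.array(S);print(S.mean(0).round(4),S.std(0).round(4), arm.get_state()["t"])
E
python3 f.py
```

```text
wrist 2320 normal [ 0.93722362 -0.34872186 -0.00222588] n1 0.03101651100555647 n2 -0.001084281377156241
 tray 27558 ((481.724853515625, -200.2701873779297), (291.20294189453125, 125.6009750366211), 69.11492156982422)
scene 326 normal [ 0.94889793  0.309148   -0.06340523] n1 0.026928286046445753 n2 0.023437591051507212
 tray 1456 ((480.7638854980469, -198.98004150390625), (300.292236328125, 132.2832794189453), 69.88493347167969)
side 460 normal [-0.11760856 -0.99296722  0.01357635] n1 0.00619044499426168 n2 -0.028858854812636343
 tray 2050 ((480.9433898925781, -200.0380859375), (291.953369140625, 124.0486831665039), 69.19732666015625)
[ 0.5078 -0.133   0.156  -0.5467  0.3623  0.4869 -2.9609] [2.000e-04 0.000e+00 6.000e-04 1.000e-04 2.956e-01 3.191e-01 5.644e-01] 6.6667
```

Request:
{"api": "move_arm", "payload": {
  "rows": [
    {"translation": [-0.1,0.5,0],"rot": [0,0,0],"hand": 1},
    {"translation": [-0.1,0.5,0.8],"rot": [0,0,0],"hand": 1},
    {"translation": [-0.1,0.5,1.6],"rot": [0,0,0],"hand": 1},
    {"translation": [-0.1,0.5,1.8],"rot": [0,0,0],"hand": 1},
    {"translation": [-0.1,0.5,1.8],"rot": [0,0,0],"hand": 1}
  ]
}}

```text
t: 7.08
eef_pos: [0.5027, -0.1375, 0.1365]
ee_rot: [3.141, 0.002, -0.548]
force: [-0.5, 0.4, -3.9]
width: 0.054
gripper_force: 40.0
```

```bash
python3 f.py; python3 -c "
import cv2,numpy as np
a=[cv2.imread(f'pics/f_{n}.png') for n in('scene','side','wrist')]
a[2]=cv2.resize(a[2],(540,420))[:, :]
cv2.imwrite('pics/f1.png',cv2.resize(np.hstack(a[:2]),(800,311)))"
```

```text
wrist 1906 normal [ 0.93677856 -0.34991482 -0.00235723] n1 0.030967723175348377 n2 -0.0010438975853869557
 tray 31394 ((481.5780944824219, -200.36239624023438), (291.24188232421875, 125.67703247070312), 69.1591796875)
scene 232 normal [ 0.94813163  0.28329876 -0.14418125] n1 0.026464854448396545 n2 0.02261096966718737
 tray 1458 ((481.1230773925781, -199.52755737304688), (296.77972412109375, 133.255126953125), 69.7603988647461)
side 330 normal [-0.09373398 -0.99186028  0.08618073] n1 0.006580034378628184 n2 -0.0289081075553222
 tray 2020 ((480.8995666503906, -199.96421813964844), (292.3718566894531, 124.3290023803711), 69.1106185913086)
[ 0.5031 -0.1375  0.137  -0.548   0.0105  0.1799 -3.9159] [3.000e-04 0.000e+00 3.000e-04 2.000e-04 3.734e-01 1.628e-01 2.197e-01] 7.2333
```

View pics/f1.png

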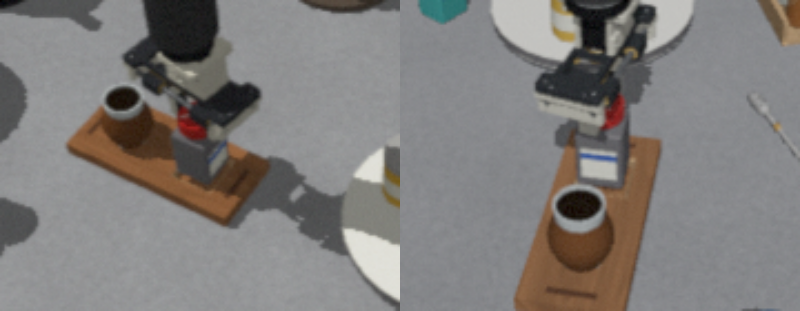

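View pics/f_wrist.png

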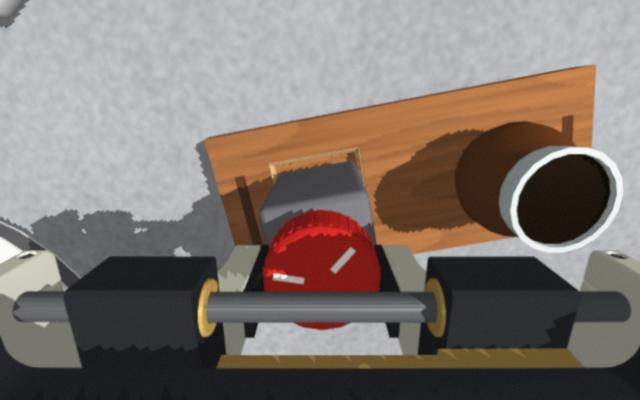

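Request:
{"api": "move_arm", "payload": {
  "rows": [
    {"translation": [0.05,-0.1,0.3],"rot": [0,0,0],"hand": 1},
    {"translation": [0.05,-0.1,0.6],"rot": [0,0,0],"hand": 1},
    {"translation": [0.05,-0.1,0.9],"rot": [0,0,0],"hand": 1},
    {"translation": [0.05,-0.1,1.1],"rot": [0,0,0],"hand": 1},
    {"translation": [0.05,-0.1,1.1],"rot": [0,0,0],"hand": 1}
  ]
}}

```text
t: 7.65
eef_pos: [0.504, -0.1368, 0.1259]
ee_rot: [3.141, 0.001, -0.548]
force: [-0.5, -0.4, -3.1]
width: 0.0537
gripper_force: 40.0
```

Request:
{"api": "move_arm", "payload": {
  "rows": [
    {"translation": [0,0,0.2],"rot": [0,0,0],"hand": 1},
    {"translation": [0,0,0.4],"rot": [0,0,0],"hand": 1},
    {"translation": [0,0,0.55],"rot": [0,0,0],"hand": 1},
    {"translation": [0,0,0.65],"rot": [0,0,0],"hand": 1},
    {"translation": [0,0,0.65],"rot": [0,0,0],"hand": 1}
  ]
}}

```text
t: 8.07
eef_pos: [0.5044, -0.1369, 0.1201]
ee_rot: [3.141, -0.0, -0.548]
force: [-0.3, -0.3, -3.1]
width: 0.0535
gripper_force: 40.0
```

Request:
{"api": "move_arm", "payload": {
  "rows": [
    {"translation": [0,0,0.1],"rot": [0,0,0],"hand": 1},
    {"translation": [0,0,0.2],"rot": [0,0,0],"hand": 1},
    {"translation": [0,0,0.2],"rot": [0,0,0],"hand": 1}
  ]
}}

```text
t: 8.32
eef_pos: [0.5047, -0.1371, 0.1189]
ee_rot: [3.141, -0.001, -0.547]
force: [-2.7, -1.6, 6.5]
width: 0.0539
gripper_force: 40.0
```

Request:
{"api": "move_arm", "payload": {
  "rows": [
    {"translation": [0,0,0.1],"rot": [0,0,0],"hand": 1},
    {"translation": [0,0,0.2],"rot": [0,0,0],"hand": 1},
    {"translation": [0,0,0.25],"rot": [0,0,0],"hand": 1},
    {"translation": [0,0,0.25],"rot": [0,0,0],"hand": 1},
    {"translation": [0,0,0.25],"rot": [0,0,0],"hand": 1}
  ]
}}

```text
t: 8.73
eef_pos: [0.5048, -0.1373, 0.1169]
ee_rot: [3.142, -0.002, -0.547]
force: [-3.6, -1.3, 8.9]
width: 0.0536
gripper_force: 40.0
```

Request:
{"api": "move_arm", "payload": {
  "rows": [
    {"translation": [0,0,0.1],"rot": [0,0,0],"hand": 1},
    {"translation": [0,0,0.15],"rot": [0,0,0],"hand": 1},
    {"translation": [0,0,0.15],"rot": [0,0,-3],"hand": 1},
    {"translation": [0,0,0.15],"rot": [0,0,-6],"hand": 1},
    {"translation": [0,0,0.15],"rot": [0,0,-10],"hand": 1},
    {"translation": [0,0,0.15],"rot": [0,0,-14],"hand": 1},
    {"translation": [0,0,0.15],"rot": [0,0,-18],"hand": 1},
    {"translation": [0,0,0.15],"rot": [0,0,-22],"hand": 1}
  ],
  "squeeze": 55
}}

```text
t: 9.4
eef_pos: [0.5061, -0.1373, 0.1161]
ee_rot: [3.141, -0.004, -0.16]
force: [-1.7, -1.4, 10.5]
width: 0.0534
gripper_force: 55.0
```

```bash
python3 -c "
from station import arm
s=arm.get_state();print(s['force'],s['moment'],s['eef_pos'],s['ee_rot'])"; python3 f.py|head -2
```

```text
[-1.67868981 -1.37745154 10.46881768] [-0.52905015  0.64670224 -0.10900841] [ 0.50611168 -0.13729294  0.11606195] [ 3.14125995 -0.00402212 -0.15975078]
wrist 1312 normal [-9.50627465e-01  3.10333202e-01  8.52670221e-04] n1 0.030269889848814555 n2 0.0015369177697051072
 tray 29798 ((482.24383544921875, -200.4376220703125), (290.80487060546875, 124.79913330078125), 69.32891845703125)
```

Request:
{"api": "move_arm", "payload": {
  "rows": [
    {"translation": [0,0,0],"rot": [0,0,-5],"hand": 1},
    {"translation": [0,0,0],"rot": [0,0,-10],"hand": 1},
    {"translation": [0,0,0],"rot": [0,0,-15],"hand": 1},
    {"translation": [0,0,0],"rot": [0,0,-20],"hand": 1},
    {"translation": [0,0,0],"rot": [0,0,-25],"hand": 1},
    {"translation": [0,0,0],"rot": [0,0,-30],"hand": 1},
    {"translation": [0,0,0],"rot": [0,0,-35],"hand": 1},
    {"translation": [0,0,0],"rot": [0,0,-40],"hand": 1}
  ]
}}

```text
t: 10.22
eef_pos: [0.5055, -0.1375, 0.1159]
ee_rot: [3.139, -0.002, 0.539]
force: [-3.0, -2.6, 10.6]
width: 0.0535
gripper_force: 55.0
```

```bash
python3 -c "
from station import arm
s=arm.get_state();print(s['force'],s['moment'],s['eef_pos'],s['ee_rot'],s['q'])"; python3 f.py|head -2
```

```text
[-3.03102736 -2.64949804 10.619035  ] [-0.93038652  1.02397652 -0.09418223] [ 0.5055185  -0.13745669  0.11589898] [ 3.13922206e+00 -1.71678465e-03  5.39065182e-01] [ 1.10418436e-01  2.29631941e-01 -4.88236231e-01  1.91949279e-03
 -8.50382288e-01  1.99817659e+00]
wrist 1386 normal [-0.01947648 -0.01962711  0.99961765] n1 0.02151404561314653 n2 0.029707193877630336
 tray 20513 ((495.6462707519531, -163.28994750976562), (211.8121795654297, 125.52132415771484), 69.2137451171875)
```

Request:
{"api": "move_arm", "payload": {
  "rows": [
    {"translation": [0,0,-0.2],"rot": [0,0,0],"hand": 1},
    {"translation": [0,0,-0.4],"rot": [0,0,0],"hand": 1},
    {"translation": [0,0,-0.6],"rot": [0,0,0],"hand": 1},
    {"translation": [0,0,-0.8],"rot": [0,0,0],"hand": 1},
    {"translation": [0,0,-0.8],"rot": [0,0,0],"hand": 1}
  ]
}}

```text
t: 10.78
eef_pos: [0.505, -0.1369, 0.1227]
ee_rot: [3.141, -0.001, 0.534]
force: [1.2, -1.5, 3.0]
width: 0.0534
gripper_force: 55.0
```

Request:
{"api": "move_arm", "payload": {
  "rows": [
    {"translation": [0,0,-0.5],"rot": [0,0,0],"hand": 1},
    {"translation": [0,0,-1],"rot": [0,0,0],"hand": 1},
    {"translation": [0,0,-2],"rot": [0,0,0],"hand": 1},
    {"translation": [0,0,-4],"rot": [0,0,0],"hand": 1},
    {"translation": [0,0,-6.5],"rot": [0,0,0],"hand": 1},
    {"translation": [0,0,-8.5],"rot": [0,0,0],"hand": 1},
    {"translation": [0,0,-9.3],"rot": [0,0,0],"hand": 1},
    {"translation": [0,0,-9.5],"rot": [0,0,0],"hand": 1}
  ]
}}

```text
t: 11.45
eef_pos: [0.5053, -0.1367, 0.2194]
ee_rot: [3.14, -0.003, 0.534]
force: [-0.2, 0.4, -0.9]
width: 0.0532
gripper_force: 55.0
```

Request:
{"api": "move_arm", "payload": {
  "rows": [
    {"translation": [0,0,0],"rot": [0,0,0],"hand": 1},
    {"translation": [0,0,0],"rot": [0,0,0],"hand": 1},
    {"translation": [0,0,0],"rot": [0,0,0],"hand": 1}
  ]
}}

```text
t: 11.7
eef_pos: [0.5036, -0.1367, 0.2158]
ee_rot: [-3.14, 0.002, 0.534]
force: [-0.5, -0.4, -0.3]
width: 0.0533
gripper_force: 55.0
```

```bash
cat > g.py <<'E'
from h import *
s=arm.get_state(); p=s["eef_pos"]; print(s["t"],p,s["ee_rot"],s["force"],s["width"]); I=[]
for n in("scene","side"):
    K,k1,T=cam(n); im,d=arm.grab_frame(n); P=cloud(K,k1,T,d); x,y,h=np.moveaxis(P,-1,0); C=im.astype(int)
    near=(d>0)&(np.hypot(x-.505,y+.137)<.05)
    red=near&(C[...,0]>1.8*C[...,1])&(C[...,0]>60)&(h>.13); print(n,"cap z",np.percentile(h[red],[2,50,98]))
    sh=near&(h<.125)&(h>.03); print("body/neck z",np.percentile(h[sh],[50,90,98,100]))
    b=near&(h>.085)&(h<.103); print("shoulder",b.sum(),np.median(h[b]))
    u,v=proj(K,k1,T,[.495,-.16,.1]).astype(int); I.append(cv2.resize(im[max(0,v-75):v+75,u-75:u+75],(400,400)))
cv2.imwrite("pics/g.png",np.hstack(I)[...,::-1])
E
python3 g.py
```

```text
11.7 [ 0.50364332 -0.1367363   0.21580451] [-3.14034521e+00  1.85658985e-03  5.34033719e-01] [-0.53348648 -0.40373657 -0.29268806] 0.05326889522605446
scene cap z [0.20592571 0.22512358 0.24988088]
body/neck z [0.09125754 0.11208944 0.11942618 0.12258043]
shoulder 207 0.0972102787704896
side cap z [0.20057247 0.22109457 0.22571028]
body/neck z [0.09048193 0.11054049 0.11573619 0.11790582]
shoulder 275 0.09540990252066761
```

View pics/g.png

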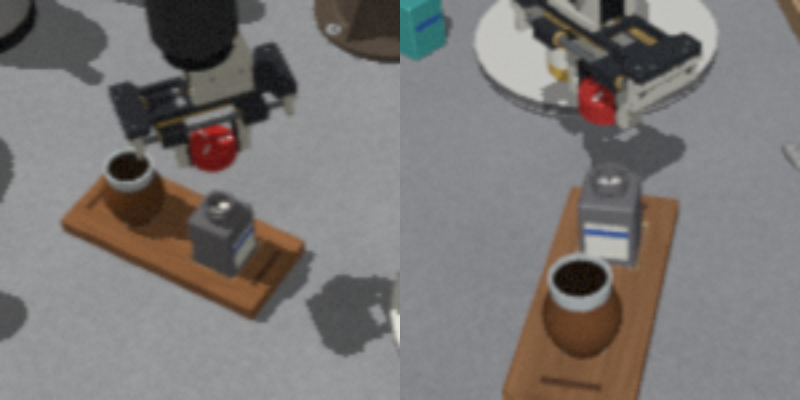

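The cap is held level about 85 mm above the open mouth, and the canister is upright and seated, with its rim at about 0.117 m. I'm handing it in.

```bash
python3 -c "
from station import arm
print(arm.job_done())"
```

```text
the job is handed in; nothing more can be done
None
```

The job is handed in at about 12 s: the canister is seated in the tray's square pocket, and the gripper holds the unscrewed red cap level about 85 mm above the open mouth.

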